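Zero a sprung probe on its setting blade

TASK

Get the sprung probe of the setting fixture ready for zeroing on the thicker of the two setting blades: draw the probe back by its square post, push the post sideways into the holding notch and let go, so that the probe stays back by itself. Then slide the thick blade into the open gap until its end meets the end stop, with its foot standing on the table, take the post out of the notch and ease the probe down gently, without letting it snap, so that it presses the blade against the anvil, and let go. Do not disturb the other things on the table.

Things in the scene. Friction and masses are not known exactly. Their poses are not given: they have to be found in the camera images.
- fixture: Fixed fixture on a dark plate 8 mm thick (X -25 to 40, Y -45 to 135 mm in its frame; origin on the table at the anvil face, in line with the probe; Z up). Blades enter along +X. Anvil: steel block, face in the plane Y = 0 (X -20 to 18, Y -30 to 0, 40 mm high). Probe: 14 mm steel rod along Y at X = 0, 26 mm above the table. Gap from anvil to the probe's flat end = joint probe.
- stop (a point): Middle of the end stop's face, X = 18, Y = 0, 26 mm up in the fixture's frame (block X 18 to 30, Y -30 to 20, 40 mm high); axes as the fixture's.
- notch (a point): Where the post's axis stands when held in the notch, at cover height: X = 14, Y = 95, 46 mm up in the fixture's frame. The probe's housing (X -22 to 32, Y 40 to 128, 46 mm high) has a J-shaped slot in its top: a long leg along Y at X = 0, at its drawn-back (+Y) end a side leg towards +X, ending in a notch cut back 3 mm towards -Y behind a lip.
- probe (a joint): How far the probe is drawn back along the fixture's +Y, in m: 0 at rest on its inner stop, 0.020 held in the notch, 0.027 fully back; 0.023 or more is needed to pass the lip (draw to about 0.026). A spring pushes it towards -Y: 4 N at 0, 8 N at 0.020, 9.4 N fully back. With the thick blade clamped it reads about 0.012.
- post (a joint): How far the post is pushed sideways along the fixture's +X, in m: 0 = in the long leg (up to 0.001 of play), 0.014 = right in the notch (the lip holds it from about 0.0125). It can be shifted only while the probe is drawn back past the lip. Friction 0.6 N, no sideways spring.
- post_grip (a point): Grip point of the square steel post, 14 x 14 mm, that stands on the probe and moves with it; 76 mm above the table (post's top 94 mm, cover below it 46 mm). In the fixture's frame it is at X = joint post, Y = 75 mm + joint probe. Axes as the fixture's.
- thick_grip (a point): Centre of the thick setting blade's handle, 40 mm above its underside. It stands on a dark foot 40 x 40 x 8 mm; aluminium handle 30 (x) x 24 (y) mm, top at 80 mm; a steel blade 12 mm thick (y), from 15 to 37 mm up, sticks out along +x to 80 mm from the handle's centre. Grip the handle across its 24 mm, above the blade. About 0.35 kg.
- thick_end (a point): Middle of the thick blade's free end, 80 mm along +x from the handle's centre, 26 mm above its underside.
- thin_grip (a point): Centre of the handle of the other setting blade, 40 mm above its underside: the same but with a blade only 6 mm thick. Not to be used or moved.
- ring_gauge: Bystander: steel ring 64 mm across, 22 mm high; origin under its centre.
- vblock: Bystander: dark steel V block 60 x 50 x 42 mm; origin under its centre.
- gauge_block: Bystander: steel block 35 x 35 mm, 60 mm high; origin under its centre.
- ref_sphere: Bystander: white ball on a stand, foot 60 mm across, 116 mm high; origin under its centre.
- cyl_square: Bystander: steel cylinder 40 mm across, 60 mm high; origin under its centre.
Mind the look-alikes: they are no part of the job. Leave any yellow look-alike of the part that bears thick_grip alone.

How it is judged:
On the way, in this order (a step that is already met when the one before it is completed fails the run):
1. the probe is drawn back and its post stays in the holding notch, let go of (value of joint probe between 0.018 and 0.0225 m and value of joint post above 0.0105 m and contact force between the fingers and post below 0.3 N), for 0.3 s.
2. with the probe still held in the notch, the thick blade is slid home in the gap (value of joint probe between 0.018 and 0.0225 m and value of joint post above 0.0105 m and x of thick_end in the frame of fixture between 0.013 and 0.021 m and y of thick_end in the frame of fixture between 0.002 and 0.018 m and z of thick_end in the frame of fixture between 0.022 and 0.031 m and angle between the x axis of thick_grip and the x axis of fixture, either way round below 0.15 rad), for 0.2 s.
At the end, for the whole second after the job is handed in: The thick blade stands upright on the table with its end within 5 mm of the end stop, in line with the gap within 0.15 rad, and at rest; the post is out of the notch (joint post under 5 mm) and the probe presses the blade against the anvil (joint probe 10 to 14 mm) (x of thick_end in the frame of fixture between 0.013 and 0.021 m and y of thick_end in the frame of fixture between 0.002 and 0.011 m and z of thick_end in the frame of fixture between 0.022 and 0.031 m and angle between the x axis of thick_grip and the x axis of fixture, either way round below 0.15 rad and value of joint probe between 0.01 and 0.014 m and value of joint post below 0.005 m and angle between thick_grip's own z axis and vertical below 0.08 rad and linear speed of thick below 0.02 m/s); the robot touches nothing.
It fails at once if the probe snaps back: it runs towards the anvil faster than 0.25 m/s, outside the notch (velocity of joint probe below -0.25 m/s and value of joint probe below 0.0175 m).
It fails at once if a bystander is moved by more than 30 mm (distance of any of thin_grip, ring_gauge, vblock, gauge_block, ref_sphere, cyl_square from where it was at the start of the episode above 0.03 m).
It fails at once if an upright bystander is tipped (angle between any of thin_grip, vblock, gauge_block, ref_sphere, cyl_square's own z axis and vertical above 0.4 rad).
It also fails if it takes over 62 s, if anything falls off the work surface, if the arm or the gripper's body presses on something with over 40 N, if the wrist force passes 120 N, or if a joint passes its speed limit or range.

ROBOT

A 6-joint arm with a two-finger parallel gripper is mounted at the origin on the work surface. World frame = base frame: x ahead of the robot, y to its left, z up, the work surface at z = 0. Lengths are in m, angles in rad, forces in N, time in s.
With the tool pointing down it reaches from about 0.375 to 0.9 m from the base axis. Payload 3.1 kg.
Tool frame: the origin (TCP) lies at the very end of the fingers, on their centre line; the grasp point (between the pads) lies 19 mm behind it; z points along the fingers, y is the direction in which the jaws open and shut (so a half turn about z gives the same grasp; the last joint's range is limited). The gripper opens to 85 mm and grips with 20 to 120 N. Pads are 22 mm wide; open, the fingers measure 114 mm over their backs; the gripper's body (76 mm by 85 mm) begins 54 mm behind the grasp point. The pads swing forward as they close: fully open they stand 13 mm farther back than shut.
Start: joints at [-1.308, 0.527, 1.433, -0, 1.181, -0.178], TCP at [0.267, -0.565, 0.231] pointing down, gripper open.
Joint ranges: [-3.08, 3.08], [-0.75, 2.2], [0.22, 2.44], [-1.43, 4.57], [0, 2.65], [-2.85, 2.85]. Speed limits (rad/s): [2.79, 2.79, 3.14, 3.14, 3.14, 3.14].

INTERFACE

Orientations are given as a unit quaternion [x, y, z, w].
In Python, from station import manip gives the robot as it stands. The module is installed in compiled form; this text tells all that it offers.
- The arm moves only by the tool send_rows, never from a script. Its argument "commands" is a list of rows, each an object with "delta_pos": the shift along the world's x, y, z in cm, a list of three; "yaw": the turn about the world's z in rad. A call has 1 to 10 rows; each row shifts and turns the pose as measured when the row begins; what a row does not reach is not made up. A row lasts 1/8 s, in which the tool goes at most 62.5 mm and 10.7 degrees, less where a joint would pass 70% of its speed; a pose out of reach is approached as far as the arm can. A call is refused whole if a number of a shift passes 6.25 or a number of a turn 0.188, either way. A call with a gripper value outside its range is refused whole. "grip" is the closure, from -1 (fully open) to 1 (shut), set as the call begins (left out, the last holds). The fingers move at their own pace and stop on an object; "force" is the grip in N (left out, the last holds). Time passes only in rows, so rows that do not move let the fingers close. It gives the time, the measured TCP pose, the force and the opening at its end, in the units of the state.
- manip.sense(): the state, without advancing time (a new reading comes with each control period).
- manip.snapshot(name): name is "scene" or "top"; returns the picture (384x512x3 uint8, blue, green, red); there is no depth.
- manip.get_calibration(name): a dict with "fx", "fy", "cx", "cy" (pixels), "world_to_cam" (4x4, takes a point from world to camera coordinates). Camera axes: x right, y down, z forward; pixel columns grow to the right and rows downward; lengths in m; the calibration is good to about 2 mm. A picture is of the moment at which its call begins. get_calibration takes no time and is no camera call.
- manip.sign_off(): hands the job in, once; it reports no verdict.
The state is a dict: "t": time; "q": joint angles; "qd": joint speeds; "tau": joint torques, N m; "tcp_pos": TCP position; "tool_rot": TCP orientation; "force": force on the tool from outside, world axes, zero at the start; "ft_torque": the same for the moment, N m; "finger_gap": opening from 0.0 (shut) to 1.0 (fully open).
Only numpy, scipy, OpenCV 4.12 (cv2) and the standard library are available. Lean on these libraries where they do the work, as an engineer would, in place of code of your own. Each camera call takes 0.05 s, during which the arm holds its last target. There are 200 camera calls.

## Working session

There is one attempt and no reset: what is moved stays moved. The work goes in short steps, Python scripts to look and compute and a tool call to move; the robot and the scene stay as the last step left them, time stands still between calls to the robot, and variables do not carry over. Pictures are saved under pics/ and viewed, about 8 in all and at most 12, crops included, and the job is handed in when it is done.

Besides the shell and the picture viewer there is one more tool, called after ">>>" by a JSON object that holds its "fn" and its "kwargs", one argument or row to a line. send_rows: Moves the arm, as the interface text tells. Its arguments: {"type":"object","properties":{"commands":{"type":"array","items":{"type":"object","properties":{"delta_pos":{"type":"array","items":{"type":"number"}},"yaw":{"type":"number"}}}},"grip":{"type":"number"},"force":{"type":"number"}},"required":["commands"]}

```bash
mkdir -p pics; python3 - <<'E'
from station import manip
import cv2,numpy as np
for n in("scene","top"):
    cv2.imwrite(f"pics/{n}0.png",cv2.resize(manip.snapshot(n),(800,600),interpolation=cv2.INTER_CUBIC))
    c=manip.get_calibration(n);print(n,c["fx"],c["fy"],c["cx"],c["cy"]);print(np.round(c["world_to_cam"],4))
s=manip.sense();print({k:np.round(v,3) for k,v in s.items()})
E
```

```text
scene 463.14368721410546 463.14368721410546 258.20437374118916 195.84670151019753
[[ 0.6233  0.7817  0.0212 -0.286 ]
 [ 0.4256 -0.3163 -0.8478 -0.1488]
 [-0.656   0.5375 -0.5299  1.817 ]
 [ 0.      0.      0.      1.    ]]
top 454.3894652594971 454.3894652594971 255.41483230460116 184.3788785597037
[[ 0.0057 -0.9999 -0.0099  0.0032]
 [-0.9981 -0.005  -0.0621  0.4994]
 [ 0.062   0.0102 -0.998   1.4636]
 [ 0.      0.      0.      1.    ]]
{'t': np.float64(0.1), 'q': array([-1.308,  0.528,  1.434,  0.   ,  1.181, -0.178]), 'qd': array([-0.001, -0.002, -0.003, -0.001,  0.001, -0.   ]), 'tau': array([ 0.0000e+00, -4.4330e+01, -1.7859e+01, -0.0000e+00,  4.0000e-03,
       -0.0000e+00]), 'tcp_pos': array([ 0.267, -0.565,  0.23 ]), 'tool_rot': array([ 0.976,  0.219, -0.   , -0.001]), 'force': array([0.014, 0.194, 0.242]), 'ft_torque': array([ 0.025, -0.004, -0.025]), 'finger_gap': np.float64(0.997)}
```

View pics/top0.png

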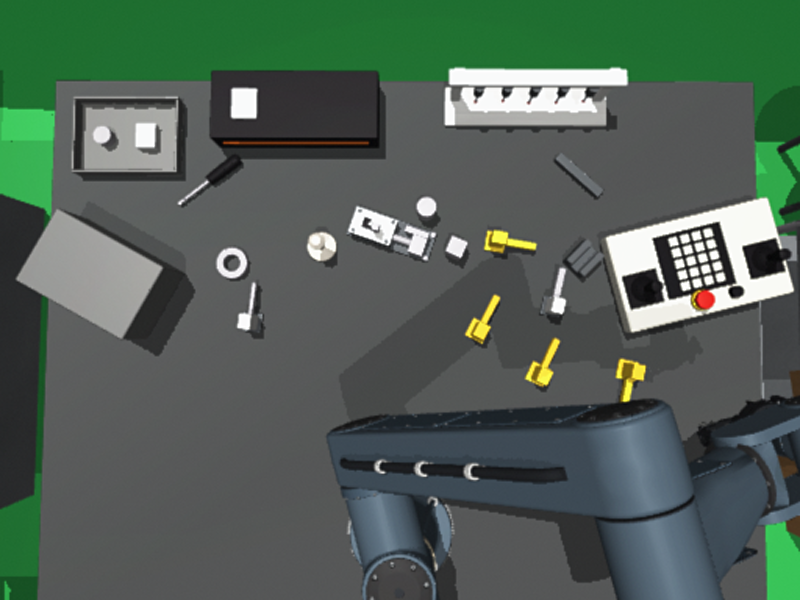

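View pics/scene0.png

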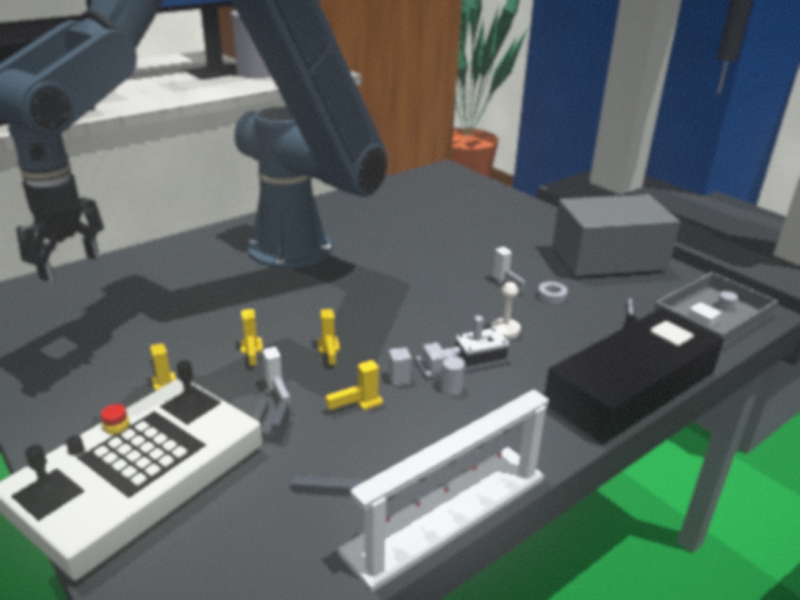

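The top view shows the fixture at (390,235) and two grey-handled blades, A at (555,300) and B at (248,318). The four yellow ones are look-alikes. I'll enlarge these crops to tell thick from thin.

```bash
python3 - <<'E'
import cv2,numpy as np
from station import manip
t=manip.snapshot("top");s=manip.snapshot("scene")
cv2.imwrite("pics/rawt.png",t);cv2.imwrite("pics/raws.png",s)
def crop(i,u,v,w,h,k):
    return cv2.resize(i[v:v+h,u:u+w],(w*k,h*k),interpolation=cv2.INTER_CUBIC)
a=crop(t,218,125,66,45,12) # fixture 792x540
cv2.imwrite("pics/fix.png",a)
b=np.hstack([crop(t,335,160,40,50,6),crop(t,140,170,40,50,6),crop(s,155,215,40,50,6)])
c=np.hstack([crop(s,310,150,40,46,6),crop(s,280,195,80,46,6)])
cv2.imwrite("pics/bl.png",np.vstack([b,c]))
E
```

```text
(no output)
```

View pics/fix.png

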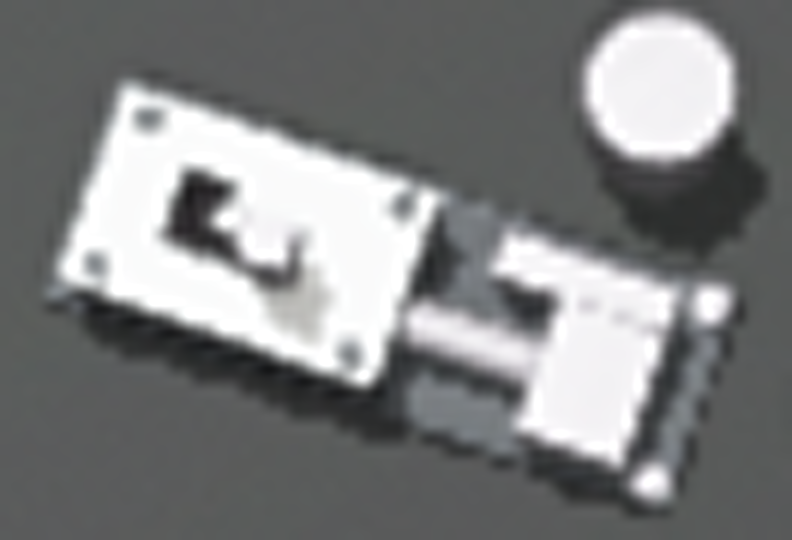

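View pics/bl.png

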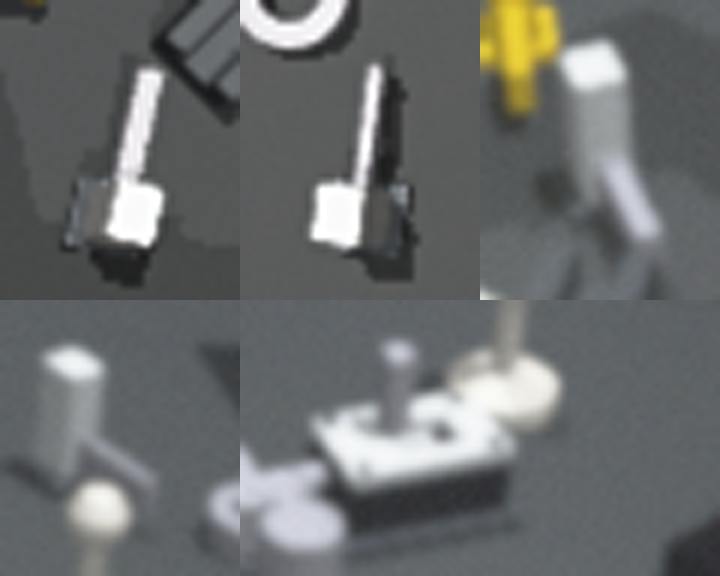

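A, on the right at top-view pixel (555,300), has a blade about 4.4 px wide. B, on the left, has about 2.5 px. At 3.2 mm per pixel, A is the thick one (12 mm). The fixture's +Y points left in the image and its +X points up. Next I'll fit the poses.

```bash
cat > h.py <<'E'
import numpy as np,cv2
from station import manip
from scipy.optimize import least_squares
def proj(P,n="top"):
    c=manip.get_calibration(n);p=np.c_[P,np.ones(len(P))]@c["world_to_cam"].T
    return np.c_[c["fx"]*p[:,0]/p[:,2]+c["cx"],c["fy"]*p[:,1]/p[:,2]+c["cy"]]
def W(p,L):  # p=x,y,yaw ; L local pts m
    L=np.asarray(L,float);c,s=np.cos(p[2]),np.sin(p[2])
    return np.c_[p[0]+c*L[:,0]-s*L[:,1],p[1]+s*L[:,0]+c*L[:,1],L[:,2]]
def fit(L,uv,p0,n="top"):
    r=least_squares(lambda p:(proj(W(p,L),n)-uv).ravel(),p0,x_scale=[.1,.1,.1]);return r.x,np.round(r.fun.reshape(-1,2),2)
def un(U,off,k): return (np.asarray(U,float)+.5)/k-.5+np.asarray(off)
E
python3 - <<'E'
from h import *
L=np.array([[32,128,46],[32,40,46],[-22,40,46],[-22,128,46],[30,20,40],[-20,-30,40]])/1e3
uv=un([[125,85],[437,195],[370,387],[60,283],[508,232],[622,468]],(218,125),12)
f,r=fit(L,uv,[.7,0,-.3]);print("fix",np.round(f,4),r.tolist())
L=np.array([[80,0,37],[15,12,80],[15,-12,80],[-15,-12,80],[-15,12,80]])/1e3
uv=un([[151,67],[121,179],[164,186],[155,249],[106,240]],(335,160),6)
b,r=fit(L,uv,[.5,-.3,-.1]);print("blade",np.round(b,4),r.tolist())
print("post",W(f,[[0,.075,.076]]),"notch",W(f,[[.014,.095,.046]]),"goal grip",W(f,[[-.062,.008,.04]]))
print((proj(W(f,[[0,.075,.094],[.007,.068,.094],[-.007,.068,.094],[-.007,.082,.094],[.007,.082,.094]]))-(218,125)+.5)*12-.5)
# others
for nm,u,z in(("cyl",(660,85),.06),):
    pass
for nm,px,z in(("ball",(321,243),.1),("gblk",(457,243),.06),("ring",(232,263),.02),("cyl",(427,206),.06),("vblk",(583,258),.03),("Yel1",(497,240),.08),("Yel2",(480,328),.08),("Yel3",(541,372),.08)):
    q=(np.array(px)+.5)*.64-.5
    x=least_squares(lambda p:(proj(np.array([[p[0],p[1],z]]))-q).ravel(),[.6,0]).x;print(nm,np.round(x,3))
E
```

```text
fix [ 0.5939 -0.0166 -0.3284] [[0.16, 0.42], [0.03, 0.12], [0.08, -0.06], [-0.0, -0.31], [-0.2, -0.08], [-0.07, -0.08]]
blade [ 0.4638 -0.3113 -0.2089] [[-0.25, 0.45], [-0.19, 0.1], [0.24, 0.57], [-0.19, -0.48], [0.37, -0.63]]
post [[0.61811312 0.0543671  0.076     ]] notch [[0.63781514 0.06878343 0.046     ]] goal grip [[0.5378182  0.01094217 0.04      ]]
[[266.3618335  239.42685823]
 [300.86033194 222.78715984]
 [283.00279623 273.64281107]
 [231.85449848 256.07081877]
 [249.73493204 205.23981717]]
ball [0.583 0.16 ]
gblk [ 0.589 -0.111]
ring [0.55  0.355]
cyl [ 0.665 -0.05 ]
vblk [ 0.563 -0.373]
Yel1 [ 0.593 -0.189]
Yel2 [ 0.417 -0.155]
Yel3 [ 0.331 -0.275]
```

>>> {"fn": "send_rows", "kwargs": {
  "commands": [
    {"delta_pos": [2.9, 5.1, 0], "yaw": -0.077},
    {"delta_pos": [2.9, 5.1, 0], "yaw": -0.077},
    {"delta_pos": [2.9, 5.1, 0], "yaw": -0.077},
    {"delta_pos": [2.9, 5.1, 0], "yaw": -0.077},
    {"delta_pos": [2.9, 5.1, 0], "yaw": -0.077},
    {"delta_pos": [2.9, 5.1, 0], "yaw": -0.077},
    {"delta_pos": [2.9, 5.1, 0], "yaw": -0.077},
    {"delta_pos": [2.9, 5.1, 0], "yaw": -0.077},
    {"delta_pos": [2.9, 5.1, 0], "yaw": -0.077},
    {"delta_pos": [2.9, 5.1, 0], "yaw": -0.077}
  ],
  "grip": -1
}}

```text
t: 1.45
tcp_pos: [0.5615, -0.0438, 0.2299]
tool_rot: [0.983, -0.182, 0.001, 0.001]
force: [1.4, -1.0, -0.6]
finger_gap: 1.0
```

>>> {"fn": "send_rows", "kwargs": {
  "commands": [
    {"delta_pos": [2.8, 4.9, 0], "yaw": 0.038},
    {"delta_pos": [2.7, 4.7, -3]},
    {"delta_pos": [0, 0, -3]},
    {"delta_pos": [0, 0, 0]}
  ]
}}

```text
validation failed for argument at $.co...
```

```bash
cat > st.py <<'E'
from h import *
F=np.array([.5939,-.0166,-.3284])
def st():
    s=manip.sense();q=s["tool_rot"];x,y=s["tcp_pos"][:2]-F[:2];c,sn=np.cos(F[2]),np.sin(F[2])
    a=2*np.arctan2(q[1],q[0]);fo=s["force"]
    print("t",round(s["t"],2),"fixXY mm",np.round([1e3*(c*x+sn*y),1e3*(-sn*x+c*y)],1),"z",np.round(1e3*s["tcp_pos"][2],1),"dyaw to fix",round((F[2]-a+np.pi/2)%np.pi-np.pi/2,4),"F fix",np.round([c*fo[0]+sn*fo[1],-sn*fo[0]+c*fo[1],fo[2]],1),"gap",round(85*s["finger_gap"],1),"q6",round(s["q"][5],2),np.round(s["tcp_pos"],4))
E
python3 - <<'E'
from st import *
st()
cv2.imwrite("pics/s2.png",cv2.resize(manip.snapshot("scene")[120:300,230:430],(800,720),interpolation=cv2.INTER_CUBIC)[:600])
E
```

```text
t 1.45 fixXY mm [-21.9 -36.2] z 229.9 dyaw to fix 0.0369 F fix [ 1.6 -0.5 -0.6] gap 85.0 q6 1.66 [ 0.5615 -0.0438  0.2299]
```

>>> {"fn": "send_rows", "kwargs": {
  "commands": [
    {"delta_pos": [2.8, 4.9, 0], "yaw": 0.037},
    {"delta_pos": [2.8, 4.8, -3], "yaw": 0},
    {"delta_pos": [0, 0, -3], "yaw": 0},
    {"delta_pos": [0, 0, 0], "yaw": 0}
  ]
}}

```text
t: 2.0
tcp_pos: [0.6214, 0.0618, 0.1693]
tool_rot: [0.987, -0.159, 0.004, -0.001]
force: [0.2, -1.0, 0.6]
finger_gap: 0.999
```

```bash
python3 - <<'E'
from st import *
st()
E
```

```text
t 2.0 fixXY mm [ 0.8 83. ] z 169.3 dyaw to fix -0.0096 F fix [ 0.5 -0.9  0.6] gap 84.9 q6 1.81 [0.6214 0.0618 0.1693]
```

>>> {"fn": "send_rows", "kwargs": {
  "commands": [
    {"delta_pos": [-0.33, -0.73, -3], "yaw": -0.01},
    {"delta_pos": [0, 0, -3], "yaw": 0},
    {"delta_pos": [0, 0, -3], "yaw": 0},
    {"delta_pos": [0, 0, -1.5], "yaw": 0},
    {"delta_pos": [0, 0, 0], "yaw": 0}
  ]
}}

```text
t: 2.62
tcp_pos: [0.6221, 0.0505, 0.0684]
tool_rot: [0.986, -0.165, 0.01, -0.002]
force: [0.0, -0.1, 0.1]
finger_gap: 0.997
```

```bash
python3 - <<'E'
from st import *
st()
a=cv2.resize(manip.snapshot("scene")[150:275,270:395],(600,600),interpolation=cv2.INTER_CUBIC)
cv2.imwrite("pics/s3.png",a)
E
```

```text
t 2.62 fixXY mm [ 5.1 72.6] z 68.4 dyaw to fix 0.004 F fix [ 0.  -0.   0.1] gap 84.7 q6 1.8 [0.6221 0.0505 0.0684]
```

View pics/s3.png

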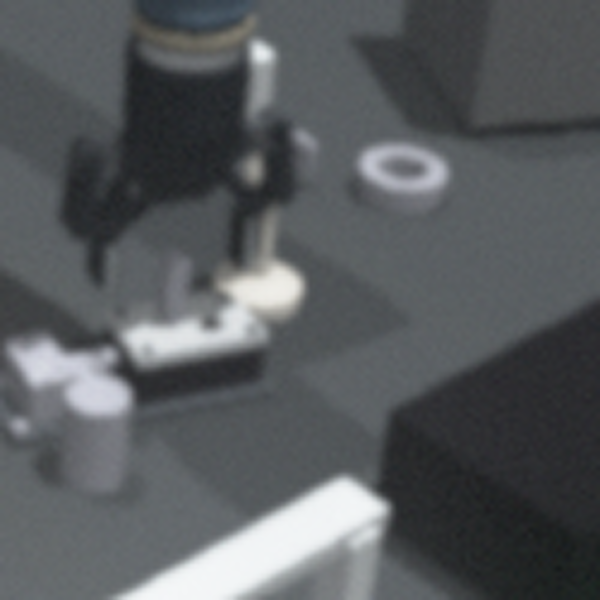

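The post stands between the open fingers at (178,285) and nothing is touched. I'll correct by a few mm and close.

>>> {"fn": "send_rows", "kwargs": {
  "commands": [
    {"delta_pos": [-0.2, 0.2, -0.5], "yaw": 0},
    {"delta_pos": [-0.2, 0.2, -0.5], "yaw": 0},
    {"delta_pos": [0, 0, 0], "yaw": 0}
  ]
}}

```text
t: 3.05
tcp_pos: [0.6204, 0.0546, 0.0616]
tool_rot: [0.986, -0.165, 0.013, -0.002]
force: [-0.3, -0.2, -0.2]
finger_gap: 0.998
```

```bash
python3 - <<'E'
from st import *
st();print(manip.sense()["tool_rot"])
E
```

```text
t 3.05 fixXY mm [ 2.1 75.9] z 61.6 dyaw to fix 0.0039 F fix [-0.2 -0.3 -0.2] gap 84.9 q6 1.81 [0.6204 0.0546 0.0616]
[ 0.9861403  -0.16538184  0.01310133 -0.0021238 ]
```

>>> {"fn": "send_rows", "kwargs": {
  "commands": [
    {"delta_pos": [-0.2, 0, -0.3], "yaw": 0},
    {"delta_pos": [0, 0, 0], "yaw": 0},
    {"delta_pos": [0, 0, 0], "yaw": 0},
    {"delta_pos": [0, 0, 0], "yaw": 0},
    {"delta_pos": [0, 0, 0], "yaw": 0},
    {"delta_pos": [0, 0, 0], "yaw": 0}
  ],
  "grip": 1,
  "force": 40
}}

```text
t: 3.8
tcp_pos: [0.6182, 0.0539, 0.059]
tool_rot: [0.986, -0.165, 0.013, -0.001]
force: [-0.5, 0.0, 0.5]
finger_gap: 0.16
```

```bash
python3 - <<'E'
from st import *
st()
E
```

```text
t 3.8 fixXY mm [ 0.3 74.6] z 59.0 dyaw to fix 0.0029 F fix [-0.5 -0.1  0.5] gap 13.6 q6 1.81 [0.6182 0.0539 0.059 ]
```

>>> {"fn": "send_rows", "kwargs": {
  "commands": [
    {"delta_pos": [0.13, 0.38, 0], "yaw": 0},
    {"delta_pos": [0.13, 0.38, 0], "yaw": 0},
    {"delta_pos": [0.13, 0.38, 0], "yaw": 0},
    {"delta_pos": [0.13, 0.38, 0], "yaw": 0},
    {"delta_pos": [0.13, 0.38, 0], "yaw": 0},
    {"delta_pos": [0, 0, 0], "yaw": 0}
  ]
}}

```text
t: 4.55
tcp_pos: [0.6231, 0.0681, 0.0588]
tool_rot: [0.986, -0.164, 0.011, 0.004]
force: [-2.2, -5.9, 2.1]
finger_gap: 0.158
```

```bash
python3 - <<'E'
from st import *
st()
E
```

```text
t 4.55 fixXY mm [ 0.3 89.6] z 58.8 dyaw to fix 0.0003 F fix [-0.2 -6.3  2.1] gap 13.4 q6 1.84 [0.6231 0.0681 0.0588]
```

>>> {"fn": "send_rows", "kwargs": {
  "commands": [
    {"delta_pos": [0.13, 0.38, 0], "yaw": 0},
    {"delta_pos": [0.13, 0.38, 0], "yaw": 0},
    {"delta_pos": [0.13, 0.38, 0], "yaw": 0},
    {"delta_pos": [0.06, 0.18, 0], "yaw": 0}
  ]
}}

```text
t: 5.05
tcp_pos: [0.6259, 0.0761, 0.0586]
tool_rot: [0.986, -0.164, 0.009, 0.008]
force: [-4.2, -8.0, 0.9]
finger_gap: 0.154
```

```bash
python3 - <<'E'
from st import *
st()
E
```

```text
t 5.05 fixXY mm [ 0.4 98.1] z 58.6 dyaw to fix 0.0001 F fix [-1.4 -8.9  0.9] gap 13.1 q6 1.87 [0.6259 0.0761 0.0586]
```

>>> {"fn": "send_rows", "kwargs": {
  "commands": [
    {"delta_pos": [0.13, 0.38, 0], "yaw": 0},
    {"delta_pos": [0.06, 0.16, 0], "yaw": 0}
  ]
}}

```text
t: 5.3
tcp_pos: [0.6268, 0.0786, 0.0585]
tool_rot: [0.986, -0.164, 0.008, 0.01]
force: [-3.2, -8.2, 1.0]
finger_gap: 0.161
```

```bash
python3 - <<'E'
from st import *
st()
E
```

```text
t 5.3 fixXY mm [  0.4 100.8] z 58.5 dyaw to fix 0.0007 F fix [-0.4 -8.8  1. ] gap 13.6 q6 1.88 [0.6268 0.0786 0.0585]
```

>>> {"fn": "send_rows", "kwargs": {
  "commands": [
    {"delta_pos": [0.4, -0.07, 0], "yaw": 0},
    {"delta_pos": [0.4, -0.07, 0], "yaw": 0}
  ]
}}

```text
t: 5.55
tcp_pos: [0.6334, 0.0749, 0.0585]
tool_rot: [0.986, -0.164, 0.006, 0.012]
force: [-3.2, -7.5, 1.5]
finger_gap: 0.156
```

```bash
python3 - <<'E'
from st import *
st()
E
```

```text
t 5.55 fixXY mm [ 7.9 99.4] z 58.5 dyaw to fix 0.0015 F fix [-0.6 -8.2  1.5] gap 13.3 q6 1.88 [0.6334 0.0749 0.0585]
```

>>> {"fn": "send_rows", "kwargs": {
  "commands": [
    {"delta_pos": [0.42, 0.01, 0], "yaw": 0},
    {"delta_pos": [0.33, 0.03, 0], "yaw": 0}
  ]
}}

```text
t: 5.8
tcp_pos: [0.6398, 0.0726, 0.0583]
tool_rot: [0.986, -0.165, 0.005, 0.014]
force: [-6.1, -6.2, 2.9]
finger_gap: 0.156
```

```bash
python3 - <<'E'
from st import *
st()
E
```

```text
t 5.8 fixXY mm [14.7 99.3] z 58.3 dyaw to fix 0.0029 F fix [-3.8 -7.9  2.9] gap 13.3 q6 1.88 [0.6398 0.0726 0.0583]
```

The X reaction is 3.8 N, so the post is against the end of the side leg. Now I'll ease it back 5 mm behind the lip.

>>> {"fn": "send_rows", "kwargs": {
  "commands": [
    {"delta_pos": [-0.05, -0.15, 0], "yaw": 0},
    {"delta_pos": [-0.05, -0.15, 0], "yaw": 0},
    {"delta_pos": [-0.05, -0.15, 0], "yaw": 0},
    {"delta_pos": [0, 0, 0], "yaw": 0}
  ]
}}

```text
t: 6.3
tcp_pos: [0.638, 0.0681, 0.0585]
tool_rot: [0.986, -0.167, 0.005, 0.012]
force: [-2.3, -3.7, 1.0]
finger_gap: 0.157
```

```bash
python3 - <<'E'
from st import *
st()
E
```

```text
t 6.3 fixXY mm [14.4 94.4] z 58.5 dyaw to fix 0.0068 F fix [-1.  -4.2  1. ] gap 13.3 q6 1.87 [0.638  0.0681 0.0585]
```

>>> {"fn": "send_rows", "kwargs": {
  "commands": [
    {"delta_pos": [-0.03, -0.1, 0], "yaw": 0},
    {"delta_pos": [0, 0, 0], "yaw": 0}
  ]
}}

```text
t: 6.55
tcp_pos: [0.638, 0.0681, 0.0585]
tool_rot: [0.986, -0.167, 0.005, 0.012]
force: [-1.3, -2.2, 1.3]
finger_gap: 0.152
```

>>> {"fn": "send_rows", "kwargs": {
  "commands": [
    {"delta_pos": [0, 0, 0], "yaw": 0},
    {"delta_pos": [0, 0, 0], "yaw": 0},
    {"delta_pos": [0, 0, 0], "yaw": 0},
    {"delta_pos": [0, 0, 0], "yaw": 0},
    {"delta_pos": [0, 0, 0], "yaw": 0},
    {"delta_pos": [0, 0, 0], "yaw": 0}
  ],
  "grip": -1
}}

```text
t: 7.3
tcp_pos: [0.6382, 0.0683, 0.0582]
tool_rot: [0.986, -0.166, 0.005, 0.012]
force: [0.9, 0.6, -0.6]
finger_gap: 1.001
```

```bash
python3 - <<'E'
from st import *
st()
a=cv2.resize(manip.snapshot("scene")[180:270,270:360],(600,600),interpolation=cv2.INTER_CUBIC)
cv2.imwrite("pics/s4.png",a)
u=lambda p:(proj(W(F,np.array([p])/1e3),"scene")-(270,180)+.5)*6.667
print("notch",u([14,95,80]),"rest",u([0,75,80]),"drawn",u([0,95,80]))
E
```

```text
t 7.3 fixXY mm [14.6 94.7] z 58.2 dyaw to fix 0.005 F fix [ 0.6  0.9 -0.6] gap 85.1 q6 1.87 [0.6382 0.0683 0.0582]
notch [[294.92986968 182.18203751]] rest [[241.56000364 173.46338942]] drawn [[281.59829266 166.06001571]]
```

View pics/s4.png

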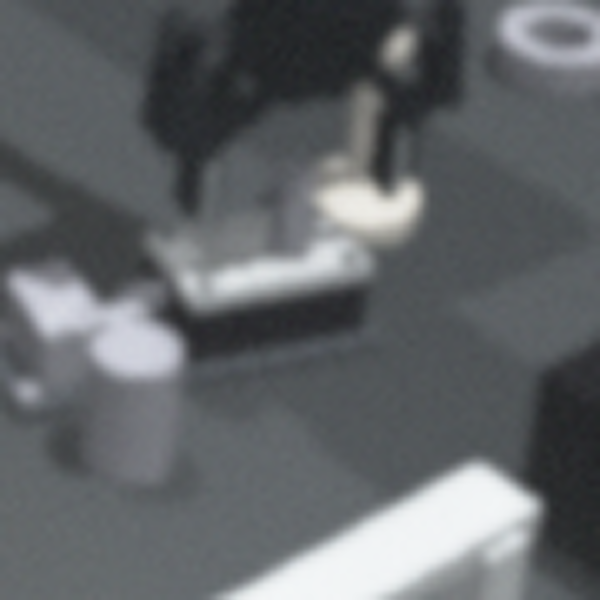

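The post is at about (293,200), on the predicted notch column of 295, with the fingers clear, so it is holding. Now up and over to blade A.

>>> {"fn": "send_rows", "kwargs": {
  "commands": [
    {"delta_pos": [0, 0, 3], "yaw": 0},
    {"delta_pos": [0, 0, 4], "yaw": 0},
    {"delta_pos": [0, 0, 5], "yaw": 0},
    {"delta_pos": [-1.5, -3.5, 1], "yaw": 0},
    {"delta_pos": [-2.3, -5, 0], "yaw": 0.03},
    {"delta_pos": [-2.3, -5, 0], "yaw": 0.03},
    {"delta_pos": [-2.3, -5, 0], "yaw": 0.03},
    {"delta_pos": [-2.3, -5, 0], "yaw": 0.03},
    {"delta_pos": [-2.3, -5, 0], "yaw": 0},
    {"delta_pos": [-2.3, -5, 0], "yaw": 0}
  ]
}}

```text
t: 8.6
tcp_pos: [0.482, -0.2726, 0.1936]
tool_rot: [0.995, -0.1, 0.009, 0.013]
force: [0.1, 0.0, -0.4]
finger_gap: 0.995
```

>>> {"fn": "send_rows", "kwargs": {
  "commands": [
    {"delta_pos": [-1.5, -3, 0], "yaw": 0},
    {"delta_pos": [0, 0, 0], "yaw": 0}
  ]
}}

```text
t: 8.85
tcp_pos: [0.4648, -0.3076, 0.194]
tool_rot: [0.995, -0.103, 0.01, 0.014]
force: [-0.3, 1.2, -0.4]
finger_gap: 1.003
```

```bash
cat >> st.py <<'E'
def rel(P):
    s=manip.sense();q=s["tool_rot"];a=2*np.arctan2(q[1],q[0])
    print("world delta mm",np.round(1e3*(np.array(P[:2])-s["tcp_pos"][:2]),1),"dyaw",round((P[2]-a+np.pi/2)%np.pi-np.pi/2,4),"tilt",np.round(q[2:],3))
E
python3 - <<'E'
from st import *
st();rel([.4638,-.3113,-.2089])
t=manip.snapshot("top");cv2.imwrite("pics/t5.png",cv2.resize(t[120:220,210:385],(800,457),interpolation=cv2.INTER_CUBIC))
E
```

```text
t 8.85 fixXY mm [ -28.3 -317.1] z 194.0 dyaw to fix -0.1214 F fix [-0.7  1.  -0.4] gap 85.3 q6 1.0 [ 0.4648 -0.3076  0.194 ]
world delta mm [-1.  -3.7] dyaw -0.0019 tilt [0.01  0.014]
```

View pics/t5.png

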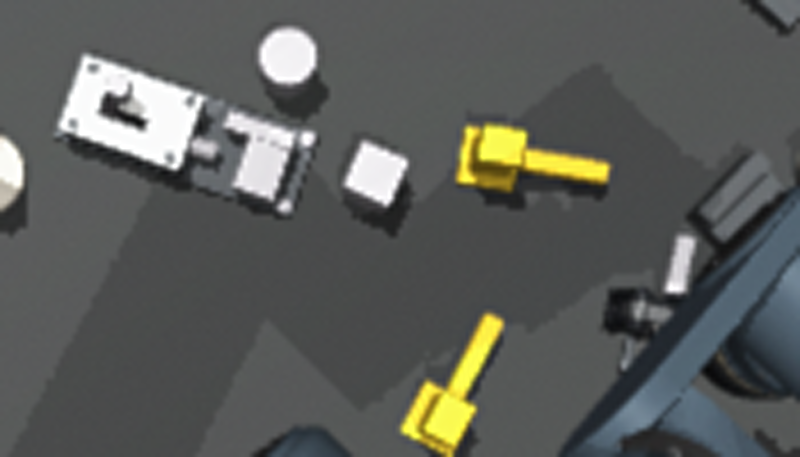

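The probe is held: the gap is open and the post stands in the side leg at (120,85). The gripper is over blade A's handle and the bystanders are undisturbed. Descending.

>>> {"fn": "send_rows", "kwargs": {
  "commands": [
    {"delta_pos": [-0.1, -0.37, -3], "yaw": 0},
    {"delta_pos": [0, 0, -4], "yaw": 0},
    {"delta_pos": [0, 0, -3], "yaw": 0},
    {"delta_pos": [0, 0, 0], "yaw": 0}
  ]
}}

```text
t: 9.4
tcp_pos: [0.4669, -0.3054, 0.0929]
tool_rot: [0.995, -0.1, 0.011, 0.014]
force: [-0.3, -0.2, 0.1]
finger_gap: 0.998
```

```bash
python3 - <<'E'
from st import *
st();rel([.4638,-.3113,-.2089])
E
```

```text
t 9.4 fixXY mm [ -27.  -314.4] z 92.9 dyaw to fix -0.1278 F fix [-0.2 -0.3  0.1] gap 84.9 q6 1.0 [ 0.4669 -0.3054  0.0929]
world delta mm [-3.1 -5.9] dyaw -0.0083 tilt [0.011 0.014]
```

>>> {"fn": "send_rows", "kwargs": {
  "commands": [
    {"delta_pos": [-0.3, -0.6, -2], "yaw": -0.008},
    {"delta_pos": [-0.1, 0, -2], "yaw": 0},
    {"delta_pos": [0, 0, -0.8], "yaw": 0},
    {"delta_pos": [0, 0, 0], "yaw": 0}
  ]
}}

```text
t: 9.9
tcp_pos: [0.4675, -0.3105, 0.0487]
tool_rot: [0.995, -0.102, 0.014, 0.016]
force: [-0.0, -0.7, 0.6]
finger_gap: 1.006
```

```bash
python3 - <<'E'
from st import *
st();rel([.4638,-.3113,-.2089])
E
```

```text
t 9.9 fixXY mm [ -24.9 -318.9] z 48.7 dyaw to fix -0.1248 F fix [ 0.2 -0.7  0.6] gap 85.5 q6 1.0 [ 0.4675 -0.3105  0.0487]
world delta mm [-3.7 -0.8] dyaw -0.0053 tilt [0.014 0.016]
```

>>> {"fn": "send_rows", "kwargs": {
  "commands": [
    {"delta_pos": [-0.35, -0.08, -0.4], "yaw": -0.005},
    {"delta_pos": [0, 0, 0], "yaw": 0},
    {"delta_pos": [0, 0, 0], "yaw": 0},
    {"delta_pos": [0, 0, 0], "yaw": 0},
    {"delta_pos": [0, 0, 0], "yaw": 0},
    {"delta_pos": [0, 0, 0], "yaw": 0}
  ],
  "grip": 1,
  "force": 60
}}

```text
t: 10.65
tcp_pos: [0.4651, -0.3118, 0.0473]
tool_rot: [0.994, -0.104, 0.016, 0.017]
force: [-0.0, 0.4, -0.3]
finger_gap: 0.273
```

```bash
python3 - <<'E'
from st import *
st();rel([.4638,-.3113,-.2089])
E
```

```text
t 10.65 fixXY mm [ -26.7 -321. ] z 47.3 dyaw to fix -0.1194 F fix [-0.2  0.4 -0.3] gap 23.2 q6 1.0 [ 0.4651 -0.3118  0.0473]
world delta mm [-1.3  0.5] dyaw 0.0001 tilt [0.016 0.017]
```

>>> {"fn": "send_rows", "kwargs": {
  "commands": [
    {"delta_pos": [0, 0, 2], "yaw": 0},
    {"delta_pos": [0, 0, 4], "yaw": 0},
    {"delta_pos": [0, 0, 5], "yaw": 0},
    {"delta_pos": [0, 2, 1], "yaw": 0},
    {"delta_pos": [0.3, 4.5, 0], "yaw": -0.03},
    {"delta_pos": [0.3, 4.5, 0], "yaw": -0.03},
    {"delta_pos": [0.3, 4.5, 0], "yaw": -0.03},
    {"delta_pos": [0.3, 4.5, 0], "yaw": -0.03},
    {"delta_pos": [0.3, 4.5, 0], "yaw": 0},
    {"delta_pos": [0.3, 4.5, 0], "yaw": 0}
  ]
}}

```text
t: 11.9
tcp_pos: [0.469, -0.0051, 0.1567]
tool_rot: [0.986, -0.169, 0.0, 0.011]
force: [1.0, -0.9, -5.0]
finger_gap: 0.274
```

>>> {"fn": "send_rows", "kwargs": {
  "commands": [
    {"delta_pos": [0, 3, 0], "yaw": 0},
    {"delta_pos": [0, 1, 0], "yaw": 0},
    {"delta_pos": [0, 0, 0], "yaw": 0}
  ]
}}

```text
t: 12.28
tcp_pos: [0.4618, 0.0415, 0.1523]
tool_rot: [0.986, -0.165, -0.007, 0.011]
force: [0.3, -1.1, -4.2]
finger_gap: 0.271
```

```bash
python3 - <<'E'
from st import *
st();rel([.4835,.0316,F[2]])
E
```

```text
t 12.28 fixXY mm [-143.8   12.4] z 152.3 dyaw to fix 0.0034 F fix [ 0.7 -1.  -4.2] gap 23.1 q6 1.78 [0.4618 0.0415 0.1523]
world delta mm [21.7 -9.9] dyaw 0.0034 tilt [-0.007  0.011]
```

>>> {"fn": "send_rows", "kwargs": {
  "commands": [
    {"delta_pos": [0, -0.3, -3], "yaw": 0},
    {"delta_pos": [0, 0, -3], "yaw": 0},
    {"delta_pos": [0, 0, -2], "yaw": 0},
    {"delta_pos": [0, 0, -1], "yaw": 0},
    {"delta_pos": [0, 0, 0], "yaw": 0}
  ]
}}

```text
t: 12.9
tcp_pos: [0.4626, 0.0337, 0.0591]
tool_rot: [0.986, -0.168, -0.006, 0.012]
force: [-0.2, -0.4, -4.1]
finger_gap: 0.273
```

```bash
python3 - <<'E'
from st import *
st();rel([.4835,.0316,F[2]])
t=manip.snapshot("top");cv2.imwrite("pics/t6.png",cv2.resize(t[120:200,215:315],(800,640),interpolation=cv2.INTER_CUBIC)[:600])
E
```

```text
t 12.9 fixXY mm [-140.5    5.3] z 59.1 dyaw to fix 0.0085 F fix [-0.1 -0.5 -4.1] gap 23.2 q6 1.79 [0.4626 0.0337 0.0591]
world delta mm [20.9 -2.1] dyaw 0.0085 tilt [-0.006  0.012]
```

View pics/t6.png

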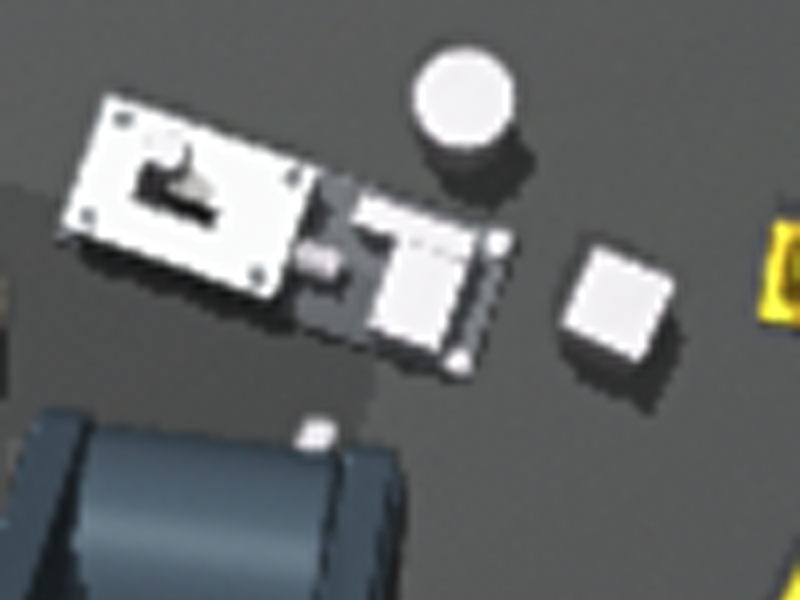

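The blade end is visible at (317,418), short of the gap and roughly in line with it. I'll check its lateral position numerically.

```bash
python3 - <<'E'
from st import *
q=un([[317,419]],(215,120),8)[0]
c,s=np.cos(F[2]),np.sin(F[2])
x=least_squares(lambda p:(proj(W(F,[[p[0],p[1],.049]]))-q).ravel(),[-.06,.01]).x;print("end fixXY mm",x*1e3)
E
```

```text
end fixXY mm [-62.35519933   6.49612454]
```

>>> {"fn": "send_rows", "kwargs": {
  "commands": [
    {"delta_pos": [0.12, 0.35, -0.5], "yaw": 0.008},
    {"delta_pos": [0, 0, -0.3], "yaw": 0},
    {"delta_pos": [0, 0, 0], "yaw": 0}
  ]
}}

```text
t: 13.32
tcp_pos: [0.4658, 0.0371, 0.0526]
tool_rot: [0.986, -0.163, -0.003, 0.012]
force: [-0.6, -0.2, -4.1]
finger_gap: 0.273
```

```bash
python3 - <<'E'
from st import *
st();rel([.4835,.0316,F[2]])
E
```

```text
t 13.32 fixXY mm [-138.6    9.5] z 52.6 dyaw to fix -0.0001 F fix [-0.5 -0.4 -4.1] gap 23.2 q6 1.79 [0.4658 0.0371 0.0526]
world delta mm [17.7 -5.5] dyaw -0.0001 tilt [-0.003  0.012]
```

>>> {"fn": "send_rows", "kwargs": {
  "commands": [
    {"delta_pos": [0.95, -0.32, -0.1], "yaw": 0},
    {"delta_pos": [0.95, -0.32, 0], "yaw": 0},
    {"delta_pos": [0.95, -0.32, 0], "yaw": 0},
    {"delta_pos": [0.95, -0.32, 0], "yaw": 0},
    {"delta_pos": [0, 0, 0], "yaw": 0}
  ]
}}

```text
t: 13.95
tcp_pos: [0.5084, 0.0231, 0.0522]
tool_rot: [0.987, -0.163, -0.001, 0.012]
force: [-0.8, -0.1, -3.7]
finger_gap: 0.269
```

```bash
python3 - <<'E'
from st import *
st();rel([.4835,.0316,F[2]])
E
```

```text
t 13.95 fixXY mm [-93.8   9.9] z 52.2 dyaw to fix -0.0002 F fix [-0.7 -0.4 -3.7] gap 22.9 q6 1.77 [0.5084 0.0231 0.0522]
world delta mm [-24.9   8.5] dyaw -0.0002 tilt [-0.001  0.012]
```

>>> {"fn": "send_rows", "kwargs": {
  "commands": [
    {"delta_pos": [0.76, -0.27, 0], "yaw": 0},
    {"delta_pos": [0.76, -0.27, 0], "yaw": 0},
    {"delta_pos": [0.76, -0.27, 0], "yaw": 0},
    {"delta_pos": [0, 0, -0.15], "yaw": 0}
  ]
}}

```text
t: 14.45
tcp_pos: [0.5321, 0.0145, 0.0505]
tool_rot: [0.986, -0.163, -0.002, 0.012]
force: [0.4, 0.0, -4.1]
finger_gap: 0.269
```

```bash
python3 - <<'E'
from st import *
st();rel([.4835,.0316,F[2]])
E
```

```text
t 14.45 fixXY mm [-68.5   9.5] z 50.5 dyaw to fix -0.0002 F fix [ 0.3  0.1 -4.1] gap 22.9 q6 1.76 [0.5321 0.0145 0.0505]
world delta mm [-48.6  17.1] dyaw -0.0002 tilt [-0.002  0.012]
```

>>> {"fn": "send_rows", "kwargs": {
  "commands": [
    {"delta_pos": [0.24, -0.08, 0], "yaw": 0},
    {"delta_pos": [0.24, -0.08, 0], "yaw": 0},
    {"delta_pos": [0.24, -0.08, 0], "yaw": 0},
    {"delta_pos": [0, 0, 0], "yaw": 0}
  ]
}}

```text
t: 14.95
tcp_pos: [0.5386, 0.0122, 0.0501]
tool_rot: [0.987, -0.163, -0.003, 0.012]
force: [0.1, 0.2, -4.2]
finger_gap: 0.27
```

```bash
python3 - <<'E'
from st import *
st();rel([.4835,.0316,F[2]])
E
```

```text
t 14.95 fixXY mm [-61.7   9.5] z 50.1 dyaw to fix -0.0004 F fix [ 0.1  0.3 -4.2] gap 22.9 q6 1.76 [0.5386 0.0122 0.0501]
world delta mm [-55.1  19.4] dyaw -0.0004 tilt [-0.003  0.012]
```

Now feel for the stop, shift gently toward the anvil, and lower.

>>> {"fn": "send_rows", "kwargs": {
  "commands": [
    {"delta_pos": [0.12, -0.19, 0], "yaw": 0},
    {"delta_pos": [0.12, -0.19, 0], "yaw": 0},
    {"delta_pos": [0.08, -0.03, 0], "yaw": 0},
    {"delta_pos": [0, 0, 0], "yaw": 0}
  ]
}}

```text
t: 15.45
tcp_pos: [0.5397, 0.0087, 0.0498]
tool_rot: [0.987, -0.163, -0.006, 0.011]
force: [-0.9, 1.5, -4.3]
finger_gap: 0.269
```

```bash
python3 - <<'E'
from st import *
st();rel([.4835,.0316,F[2]])
E
```

```text
t 15.45 fixXY mm [-59.5   6.5] z 49.8 dyaw to fix -0.0007 F fix [-1.4  1.1 -4.3] gap 22.8 q6 1.75 [0.5397 0.0087 0.0498]
world delta mm [-56.2  22.9] dyaw -0.0007 tilt [-0.006  0.011]
```

>>> {"fn": "send_rows", "kwargs": {
  "commands": [
    {"delta_pos": [0, 0, -0.12], "yaw": 0},
    {"delta_pos": [0, 0, -0.12], "yaw": 0},
    {"delta_pos": [0, 0, -0.1], "yaw": 0},
    {"delta_pos": [0, 0, 0], "yaw": 0}
  ]
}}

```text
t: 15.95
tcp_pos: [0.5397, 0.0087, 0.0479]
tool_rot: [0.987, -0.163, -0.005, 0.011]
force: [-1.2, 1.1, -3.3]
finger_gap: 0.271
```

```bash
python3 - <<'E'
from st import *
st();rel([.4835,.0316,F[2]])
E
```

```text
t 15.95 fixXY mm [-59.4   6.5] z 47.9 dyaw to fix -0.0008 F fix [-1.5  0.6 -3.3] gap 23.0 q6 1.75 [0.5397 0.0087 0.0479]
world delta mm [-56.2  22.9] dyaw -0.0008 tilt [-0.005  0.011]
```

>>> {"fn": "send_rows", "kwargs": {
  "commands": [
    {"delta_pos": [0, 0, -0.12], "yaw": 0},
    {"delta_pos": [0, 0, -0.12], "yaw": 0},
    {"delta_pos": [0, 0, 0], "yaw": 0}
  ]
}}

```text
t: 16.32
tcp_pos: [0.5397, 0.0087, 0.0479]
tool_rot: [0.987, -0.163, -0.005, 0.012]
force: [-0.5, 1.3, -3.7]
finger_gap: 0.272
```

```bash
python3 - <<'E'
from st import *
st()
E
```

```text
t 16.32 fixXY mm [-59.5   6.5] z 47.9 dyaw to fix -0.0009 F fix [-0.9  1.  -3.7] gap 23.1 q6 1.75 [0.5397 0.0087 0.0479]
```

>>> {"fn": "send_rows", "kwargs": {
  "commands": [
    {"delta_pos": [0, 0, -0.3], "yaw": 0},
    {"delta_pos": [0, 0, -0.3], "yaw": 0}
  ]
}}

```text
t: 16.58
tcp_pos: [0.5396, 0.0087, 0.0475]
tool_rot: [0.987, -0.163, -0.004, 0.012]
force: [-7.4, 1.2, 28.0]
finger_gap: 0.272
```

```bash
python3 - <<'E'
from st import *
st()
E
```

```text
t 16.57 fixXY mm [-59.5   6.4] z 47.5 dyaw to fix -0.0011 F fix [-7.4 -1.3 28. ] gap 23.1 q6 1.75 [0.5396 0.0087 0.0475]
```

Firm foot contact (28 N), so it's on the table. Now open and check.

>>> {"fn": "send_rows", "kwargs": {
  "commands": [
    {"delta_pos": [0, 0, 0.05], "yaw": 0},
    {"delta_pos": [0, 0, 0], "yaw": 0}
  ]
}}

```text
t: 16.82
tcp_pos: [0.5397, 0.0087, 0.0483]
tool_rot: [0.987, -0.163, -0.004, 0.012]
force: [-1.6, 1.5, -2.0]
finger_gap: 0.272
```

>>> {"fn": "send_rows", "kwargs": {
  "commands": [
    {"delta_pos": [0, 0, 0], "yaw": 0},
    {"delta_pos": [0, 0, 0], "yaw": 0},
    {"delta_pos": [0, 0, 0], "yaw": 0},
    {"delta_pos": [0, 0, 0], "yaw": 0},
    {"delta_pos": [0, 0, 0], "yaw": 0},
    {"delta_pos": [0, 0, 3], "yaw": 0},
    {"delta_pos": [0, 0, 4], "yaw": 0},
    {"delta_pos": [0, 0, 5], "yaw": 0}
  ],
  "grip": -1
}}

```text
t: 17.82
tcp_pos: [0.5396, 0.0081, 0.1667]
tool_rot: [0.987, -0.163, -0.006, 0.012]
force: [1.6, -0.1, -0.6]
finger_gap: 0.998
```

>>> {"fn": "send_rows", "kwargs": {
  "commands": [
    {"delta_pos": [1.5, 1, 1], "yaw": 0},
    {"delta_pos": [3, 2, 0], "yaw": 0},
    {"delta_pos": [3, 2, 0], "yaw": 0},
    {"delta_pos": [1.5, 1, 0], "yaw": 0},
    {"delta_pos": [0, 0, 0], "yaw": 0}
  ]
}}

```text
t: 18.45
tcp_pos: [0.6339, 0.0693, 0.1828]
tool_rot: [0.986, -0.164, -0.001, 0.012]
force: [-0.1, -0.2, -0.2]
finger_gap: 1.001
```

```bash
python3 - <<'E'
from st import *
st();rel(W(F,[[.014,.095,0]])[0][:2].tolist()+[F[2]])
s=manip.snapshot("scene")[170:270,250:370];t=manip.snapshot("top")[120:200,215:315]
cv2.imwrite("pics/t7.png",np.hstack([cv2.resize(s,(400,333),interpolation=cv2.INTER_CUBIC),cv2.resize(t,(400,333),interpolation=cv2.INTER_CUBIC)]))
E
```

```text
t 18.45 fixXY mm [10.2 94.2] z 182.8 dyaw to fix 0.0002 F fix [ 0.  -0.2 -0.2] gap 85.1 q6 1.86 [0.6339 0.0693 0.1828]
world delta mm [ 3.9 -0.5] dyaw 0.0002 tilt [-0.001  0.012]
```

View pics/t7.png

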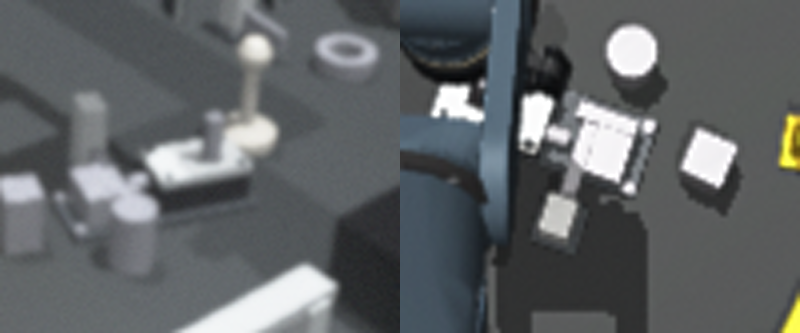

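The blade stands upright in the gap along the anvil with its end at the stop, and the post is still held. Now back down onto the post.

>>> {"fn": "send_rows", "kwargs": {
  "commands": [
    {"delta_pos": [0.35, -0.1, -3], "yaw": 0},
    {"delta_pos": [0, 0, -4], "yaw": 0},
    {"delta_pos": [0, 0, -3], "yaw": 0},
    {"delta_pos": [0, 0, 0], "yaw": 0}
  ]
}}

```text
t: 19.05
tcp_pos: [0.6322, 0.0649, 0.0815]
tool_rot: [0.986, -0.165, -0.003, 0.013]
force: [0.7, -0.3, -0.2]
finger_gap: 1.002
```

```bash
python3 - <<'E'
from st import *
st();rel(W(F,[[.014,.095,0]])[0][:2].tolist()+[F[2]])
E
```

```text
t 19.05 fixXY mm [10.  89.5] z 81.5 dyaw to fix 0.0037 F fix [ 0.8 -0.1 -0.2] gap 85.1 q6 1.86 [0.6322 0.0649 0.0815]
world delta mm [5.6 3.9] dyaw 0.0037 tilt [-0.003  0.013]
```

>>> {"fn": "send_rows", "kwargs": {
  "commands": [
    {"delta_pos": [0.55, 0.4, -1], "yaw": 0.003},
    {"delta_pos": [0, 0.1, -0.9], "yaw": 0},
    {"delta_pos": [0, 0, -0.2], "yaw": 0},
    {"delta_pos": [0, 0, 0], "yaw": 0}
  ]
}}

```text
t: 19.55
tcp_pos: [0.64, 0.0696, 0.063]
tool_rot: [0.986, -0.164, 0.0, 0.012]
force: [0.6, 0.9, -0.6]
finger_gap: 0.997
```

```bash
python3 - <<'E'
from st import *
st();rel(W(F,[[.014,.095,0]])[0][:2].tolist()+[F[2]])
E
```

```text
t 19.55 fixXY mm [15.8 96.4] z 63.0 dyaw to fix 0.0012 F fix [ 0.2  1.  -0.6] gap 84.8 q6 1.87 [0.64   0.0696 0.063 ]
world delta mm [-2.2 -0.8] dyaw 0.0012 tilt [0.    0.012]
```

>>> {"fn": "send_rows", "kwargs": {
  "commands": [
    {"delta_pos": [-0.22, -0.1, -0.5], "yaw": 0},
    {"delta_pos": [0, 0, 0], "yaw": 0},
    {"delta_pos": [0, 0, 0], "yaw": 0},
    {"delta_pos": [0, 0, 0], "yaw": 0},
    {"delta_pos": [0, 0, 0], "yaw": 0},
    {"delta_pos": [0, 0, 0], "yaw": 0}
  ],
  "grip": 1,
  "force": 50
}}

```text
t: 20.3
tcp_pos: [0.6377, 0.068, 0.0585]
tool_rot: [0.986, -0.165, 0.0, 0.012]
force: [-0.6, -1.3, 0.1]
finger_gap: 0.158
```

```bash
python3 - <<'E'
from st import *
st()
E
```

```text
t 20.3 fixXY mm [14.2 94.2] z 58.5 dyaw to fix 0.0021 F fix [-0.1 -1.4  0.1] gap 13.5 q6 1.87 [0.6377 0.068  0.0585]
```

>>> {"fn": "send_rows", "kwargs": {
  "commands": [
    {"delta_pos": [0.1, 0.3, 0], "yaw": 0},
    {"delta_pos": [0.13, 0.38, 0], "yaw": 0},
    {"delta_pos": [0.1, 0.3, 0], "yaw": 0}
  ]
}}

```text
t: 20.68
tcp_pos: [0.639, 0.0718, 0.0582]
tool_rot: [0.986, -0.164, -0.002, 0.017]
force: [-3.7, -7.8, 0.4]
finger_gap: 0.152
```

```bash
python3 - <<'E'
from st import *
st()
E
```

```text
t 20.68 fixXY mm [14.1 98.2] z 58.2 dyaw to fix 0.0005 F fix [-1.  -8.6  0.4] gap 12.9 q6 1.88 [0.639  0.0718 0.0582]
```

>>> {"fn": "send_rows", "kwargs": {
  "commands": [
    {"delta_pos": [0.11, 0.34, 0], "yaw": 0},
    {"delta_pos": [-0.03, 0.19, 0], "yaw": 0}
  ]
}}

```text
t: 20.92
tcp_pos: [0.6388, 0.0729, 0.0581]
tool_rot: [0.986, -0.164, -0.003, 0.02]
force: [-2.1, -7.8, 0.7]
finger_gap: 0.154
```

```bash
python3 - <<'E'
from st import *
st()
E
```

```text
t 20.93 fixXY mm [13.6 99.2] z 58.1 dyaw to fix 0.0005 F fix [ 0.5 -8.   0.7] gap 13.1 q6 1.89 [0.6388 0.0729 0.0581]
```

>>> {"fn": "send_rows", "kwargs": {
  "commands": [
    {"delta_pos": [-0.33, 0.26, 0], "yaw": 0},
    {"delta_pos": [-0.34, 0.24, 0], "yaw": 0}
  ]
}}

```text
t: 21.18
tcp_pos: [0.6318, 0.0739, 0.0581]
tool_rot: [0.986, -0.164, -0.003, 0.023]
force: [-2.5, -7.6, 0.0]
finger_gap: 0.157
```

```bash
python3 - <<'E'
from st import *
st()
E
```

```text
t 21.18 fixXY mm [ 6.7 97.9] z 58.1 dyaw to fix 0.0017 F fix [ 0.1 -8.   0. ] gap 13.3 q6 1.9 [0.6318 0.0739 0.0581]
```

>>> {"fn": "send_rows", "kwargs": {
  "commands": [
    {"delta_pos": [-0.28, 0.33, 0], "yaw": 0},
    {"delta_pos": [-0.28, 0.33, 0], "yaw": 0}
  ]
}}

```text
t: 21.42
tcp_pos: [0.6256, 0.0765, 0.058]
tool_rot: [0.986, -0.165, -0.003, 0.025]
force: [-0.7, -10.4, -1.2]
finger_gap: 0.157
```

```bash
python3 - <<'E'
from st import *
st()
E
```

```text
t 21.43 fixXY mm [-0.  98.3] z 58.0 dyaw to fix 0.0028 F fix [  2.7 -10.1  -1.2] gap 13.3 q6 1.91 [0.6256 0.0765 0.058 ]
```

>>> {"fn": "send_rows", "kwargs": {
  "commands": [
    {"delta_pos": [0, -0.05, 0], "yaw": 0},
    {"delta_pos": [-0.03, -0.1, 0], "yaw": 0},
    {"delta_pos": [-0.03, -0.1, 0], "yaw": 0},
    {"delta_pos": [-0.03, -0.1, 0], "yaw": 0}
  ]
}}

```text
t: 21.92
tcp_pos: [0.6229, 0.0677, 0.058]
tool_rot: [0.986, -0.166, -0.005, 0.028]
force: [-3.0, -6.1, 0.7]
finger_gap: 0.154
```

```bash
python3 - <<'E'
from st import *
st()
E
```

```text
t 21.93 fixXY mm [ 0.2 89.1] z 58.0 dyaw to fix 0.0063 F fix [-0.9 -6.8  0.7] gap 13.1 q6 1.91 [0.6229 0.0677 0.058 ]
```

>>> {"fn": "send_rows", "kwargs": {
  "commands": [
    {"delta_pos": [0, 0, 0], "yaw": 0},
    {"delta_pos": [-0.02, -0.05, 0], "yaw": 0},
    {"delta_pos": [0, 0, 0], "yaw": 0}
  ]
}}

```text
t: 22.3
tcp_pos: [0.6223, 0.0655, 0.0581]
tool_rot: [0.985, -0.168, -0.005, 0.027]
force: [-2.0, -2.5, -0.5]
finger_gap: 0.15
```

```bash
python3 - <<'E'
from st import *
st()
E
```

```text
t 22.3 fixXY mm [ 0.4 86.9] z 58.1 dyaw to fix 0.0101 F fix [-1.1 -3.  -0.5] gap 12.7 q6 1.91 [0.6223 0.0655 0.0581]
```

>>> {"fn": "send_rows", "kwargs": {
  "commands": [
    {"delta_pos": [-0.03, -0.1, 0], "yaw": 0},
    {"delta_pos": [0, 0, 0], "yaw": 0},
    {"delta_pos": [-0.02, -0.05, 0], "yaw": 0},
    {"delta_pos": [0, 0, 0], "yaw": 0}
  ]
}}

```text
t: 22.8
tcp_pos: [0.6226, 0.0654, 0.0582]
tool_rot: [0.985, -0.169, -0.004, 0.026]
force: [-1.0, -1.4, -1.5]
finger_gap: 0.152
```

```bash
python3 - <<'E'
from st import *
st()
E
```

```text
t 22.8 fixXY mm [ 0.7 86.9] z 58.2 dyaw to fix 0.0106 F fix [-0.5 -1.6 -1.5] gap 13.0 q6 1.9 [0.6226 0.0654 0.0582]
```

The probe has stopped at about 12 mm and the blade is taking the load. Release, rise, and retreat toward the robot's right.

>>> {"fn": "send_rows", "kwargs": {
  "commands": [
    {"delta_pos": [0, 0, 0], "yaw": 0},
    {"delta_pos": [0, 0, 0], "yaw": 0},
    {"delta_pos": [0, 0, 0], "yaw": 0},
    {"delta_pos": [0, 0, 0], "yaw": 0},
    {"delta_pos": [0, 0, 0], "yaw": 0},
    {"delta_pos": [0, 0, 3], "yaw": 0},
    {"delta_pos": [0, 0, 5], "yaw": 0},
    {"delta_pos": [0, 0, 5], "yaw": 0},
    {"delta_pos": [-2, -5, 2], "yaw": 0},
    {"delta_pos": [-2, -5, 0], "yaw": 0}
  ],
  "grip": -1
}}

```text
t: 24.05
tcp_pos: [0.5821, -0.034, 0.2121]
tool_rot: [0.986, -0.163, -0.004, 0.028]
force: [-0.0, -1.0, -0.2]
finger_gap: 1.002
```

>>> {"fn": "send_rows", "kwargs": {
  "commands": [
    {"delta_pos": [-2, -5, 0], "yaw": 0},
    {"delta_pos": [-2, -5, 0], "yaw": 0},
    {"delta_pos": [-2, -5, 0], "yaw": 0},
    {"delta_pos": [-2, -5, 0], "yaw": 0},
    {"delta_pos": [0, -4, 0], "yaw": 0},
    {"delta_pos": [0, 0, 0], "yaw": 0}
  ]
}}

```text
t: 24.8
tcp_pos: [0.4978, -0.2848, 0.2144]
tool_rot: [0.986, -0.165, -0.002, 0.03]
force: [0.1, 0.7, -0.5]
finger_gap: 1.002
```

```bash
python3 - <<'E'
from st import *
st()
t=manip.snapshot("top")
cv2.imwrite("pics/t8.png",cv2.resize(t[125:195,215:295],(686,600),interpolation=cv2.INTER_CUBIC))
P=lambda p:np.round((proj(W(F,np.array(p)/1e3))-(215,125)+.5)*8.571-.5)
print("post rest12",P([[0,87,94]]),"blade handle top exp",P([[-62,6,80],[-47,18,80],[-47,-6,80],[-77,-6,80],[-77,18,80]]),"probe end",P([[0,12,33]]))
E
```

```text
t 24.8 fixXY mm [  -4.5 -284.8] z 214.4 dyaw to fix 0.0037 F fix [-0.1  0.7 -0.5] gap 85.1 q6 1.25 [ 0.4978 -0.2848  0.2144]
post rest12 [[184. 160.]] blade handle top exp [[340. 398.]
 [323. 348.]
 [385. 370.]
 [358. 448.]
 [296. 426.]] probe end [[381. 249.]]
```

View pics/t8.png

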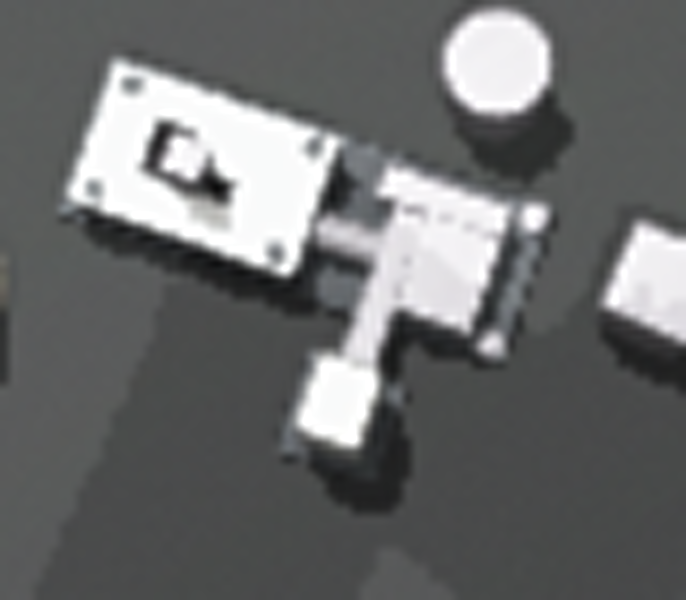

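The post is at (184,157), against (184,160) predicted for probe = 12 mm and post = 0. The handle top is at (340,400), against (340,398) predicted for the blade home on the anvil. The probe tip touches the blade. I'm handing in.

```bash
python3 -c "
from station import manip
print(manip.sign_off())"
```

```text
the job is handed in; nothing more can be done
None
```

The job is done and handed in at about 25 s of the 62 s allowed. I drew the probe back about 26 mm, latched the post in the notch and let go. I then slid the thick blade (the grey one on the robot's right) to the end stop along the anvil and stood its foot on the table. Finally I took the post out of the notch, eased the probe down over about 1 s, released it and backed clear.

**Last checks:**
- **Post and blade:** in the final top view, the post and blade handle were within 3 and 2 crop pixels (about 1 mm) of where a 12 mm probe reading and a home blade would put them. The probe visibly touches the blade.
- **Clear of everything:** the gripper is open and clear. Nothing looked disturbed in the crops I viewed, which did not include the thin blade; the arm never went near it.

**What was off:**
- **Gripper tilt:** it drifted by up to about 0.06 rad during the small moves. The blade still looks upright in the picture, but I did not measure its upright angle separately.
- **Blade lowering:** my first small steps down barely moved it. A firmer step then pressed the foot onto the table at 28 N, under the 40 N limit set for the arm and gripper body.

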